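# Clamp a plaster tile mould in the screw clamp

## Task

Put the plaster tile mould that lies alone on the table, to the right of the screw clamp, into the clamp: slide it between the two rails fully home against the back stop. Then take the crank by its wooden knob and turn it clockwise until the pad meets the mould, snug it by feel until it is firmly held (about 45 N of clamping force), and let go. Plaster is brittle: never screw it down hard, and leave the other things where they are.

Things in the scene. Friction and masses are not known exactly. Their poses are not given: they have to be found in the camera images.
- clamp: The whole screw clamp, fixed to the table, upright; origin on the table straight below the spindle axis. Its x axis runs from its open mouth to its back, y to its left, z up. Grey cast base plate 200 mm long (x from -135 to +65), 104 wide, 12 thick. Two bolt heads stand 4 mm above it at x = -122, y = +-41.
- bed (a point): Point on top of the bed (12 mm above the table) straight below the spindle axis, axes as clamp. Two steel rails stand 9 mm above the bed, inner faces 67 mm apart from x = -45 mm to the back stop, opening to about 80 mm apart at x = -72; in front of that the bed is bare.
- stop (a point): Middle of the foot of the back stop: the column's upright front face, 52 mm wide, at x = +16 mm from bed. The head reaches forward from the column over the bed, 73 to 103 mm above the bed, 34 mm wide, its rounded nose at x = -17; no room for a gripper's body under it. Below it hangs the pad, a 24 mm rubber disc on the spindle.
- mould_mid (a point): Centre (half-way up) of the grey plaster tile mould, a block 61 (its own x) by 76 (y) by 28 mm (z), about 0.12 kg. It lies flat on the table. In the clamp its long side (76) lies along the clamp's x, either way round; home, its centre is at x = -22 mm, y = 0, z = +14 from bed.
- knob_grip (a point): Point on the axis of the crank's upright wooden knob, at the height to grip (18 mm below the knob's top, 151 mm above the bed). The knob is 20 mm thick and 42 mm tall, spins freely on its pin and circles the spindle axis at 55 mm radius; it stays at this height.
- crank (a joint): Crank angle, rad: 0 with the arm to the clamp's +y, growing clockwise seen from above (1.57: arm to +x), up to 6.0. One rad lowers the pad by 5.7 mm. At 0 the pad stands 14 to 24 mm above the seated mould, different each time and not measured: feel for it. Running free takes about 7 N at the knob along its circle, about 5 N lingering when stopped (thread friction, which holds it where it is left).
- hub (a point): Top of the crank's hub, on the spindle axis, 129 mm above the bed, centre of the knob's circle; the threaded spindle passes up through it. Once the pad touches the mould, a stiff spring in the pad (10 N per mm) makes the knob heavier by 5 to 6 N per further rad: 45 N of clamping force comes about 0.8 rad after touching, with about 4 N to 5 N more at the knob than running free.
- mould: The tile mould, origin at the centre of its underside, same axes as mould_mid.
- clay: Bystander: a lump of clay, 66x88x43 mm, origin at its underside.
- dish: Bystander: shell-shaped clay dish, 78x108x42 mm, origin at its underside.
- rib: Bystander: flat kidney-shaped rubber rib, 48x90x6 mm, origin at its underside.
- cup: Bystander: white cup, 69 mm wide, 64 mm tall, origin at its underside.
- modeller: Bystander: wooden modelling tool, 180 mm long, origin at its underside.
- stamp: Bystander: turned wooden stamp, 26 mm wide, 54 mm tall, origin at its underside.
Things that resemble listed ones, but are neither listed nor needed, are in the scene too. What is shaped like the mould but pink is not meant.

How it is judged:
On the way:
1. the mould sits home between the rails against the back stop, not yet clamped (x of mould_mid in the frame of bed above -0.0255 m and z of mould_mid in the frame of bed below 0.017 m and y of mould_mid in the frame of bed between -0.005 and 0.005 m and angle between the y axis of mould_mid and the x axis of bed, either way round below 0.12 rad and contact force between mould and clamp below 28 N), for 0.2 s.
At the end, for the whole second after the job is handed in: The mould lies flat between the rails within 4.5 mm of the back stop and 5 mm of the middle, square to within 0.12 rad, pressed onto the bed with 28 to 65 N by the pad, the crank at rest (x of mould_mid in the frame of bed above -0.0265 m and z of mould_mid in the frame of bed below 0.017 m and y of mould_mid in the frame of bed between -0.005 and 0.005 m and angle between the y axis of mould_mid and the x axis of bed, either way round below 0.12 rad and contact force between mould and clamp between 28 and 65 N and velocity of joint crank between -0.05 and 0.05 rad/s); the robot touches nothing.
It fails at once if the mould is pressed against the clamp with more than 90 N (the plaster cracks) (contact force between mould and clamp above 90 N).
It fails at once if a bystander is moved by more than 30 mm (distance of any of clay, dish, rib, cup, modeller, stamp from where it was at the start of the episode above 0.03 m).
It also fails if it takes over 72 s, if anything falls off the work surface, if the arm or the gripper's body presses on something with over 40 N, if the wrist force passes 120 N, or if a joint passes its speed limit or range.

## Robot

A 6-joint arm with a two-finger parallel gripper is mounted at the origin on a cart in front of the work surface, level with it; the furniture and walls round the work are solid. World frame = base frame: x ahead of the robot, y to its left, z up, the work surface at z = 0. Lengths are in m, angles in rad, forces in N, time in s.
With the tool pointing down it reaches from about 0.325 to 0.875 m from the base axis. Payload 4.4 kg.
Tool frame: the origin (TCP) lies midway between the tips of the shut fingers; the grasp point (between the pads) lies 19 mm behind it (ctrl.grip_point_offset is the z of the grasp point in the tool frame, in m); z points along the fingers, y is the line along which they close (so a half turn about z gives the same grasp; the last joint's range is limited). The gripper opens to 85 mm and grips with 20 to 120 N. Pads are 22 mm wide; open, the fingers measure 114 mm over their backs; the gripper's body (76 mm by 85 mm) begins 54 mm behind the grasp point. The pads swing forward as they close: fully open they stand 13 mm farther back than shut.
Start: joints at [-1.302, 0.207, 1.542, -0, 1.393, -0.15], TCP at [0.234, -0.525, 0.231] pointing down, gripper open.
Joint ranges: [-2.73, 2.73], [-0.86, 2.22], [0.23, 2.46], [-1.11, 4.25], [0.08, 2.63], [-2.82, 2.82]. Speed limits (rad/s): [2.79, 2.79, 3.14, 3.14, 3.14, 3.14].

## Interface

Orientations are given as a unit quaternion [w, x, y, z].
In Python, from bench import ctrl gives the robot as it stands.
- The arm moves only by the shell command python3 -m jog 'ROWS' [FORCE]. ROWS is JSON, a list of rows, each an object of numbers: "claw": the gripper command: -1 is shut, 1 is fully open, values between are in proportion; "x", "y", "z": the shift along the tool's x, y, z in m; "yaw": the turn about the tool's z in rad. In form: [{"claw": .., "x": .., "y": .., "z": .., "yaw": ..}, ...]. A call has 1 to 5 rows; each row is the pose to reach, as a shift and turn from the pose commanded when the call began, along the tool's axes at that moment; what a row does not reach only later rows make up. A row lasts 1/12 s, in which the tool goes at most 41.7 mm and 7.16 degrees, less where a joint would pass 70% of its speed; a pose out of reach is approached as far as the arm can. A call with a gripper value outside its range is refused whole. The fingers move at their own pace and stop on an object; FORCE is the grip in N (left out, the last holds). Time passes only in rows, so rows that repeat a pose let the fingers close. It gives the time, the measured TCP pose, the force, the opening and the grip force at its end, in the units of the state.
- ctrl.sense(): the state, without advancing time (a new reading comes with each control period).
- ctrl.capture(name): name is "scene" or "side" or "wrist"; returns (picture, depth): 480x640x3 uint8, red, green, blue; 480x640 float32, m along the optical axis (not along the pixel's ray), 0 where there is no reading.
- ctrl.camera_model(name): a dict with "fx", "fy", "cx", "cy" (pixels), "rvec" (rotation vector, rad) and "tvec" (3), from world to camera coordinates, as OpenCV has them; the wrist camera has in their place "tool_from_camera" (4x4, takes a point from camera to tool coordinates, whose origin is the TCP and whose axes are the flange's). Camera axes: x right, y down, z forward; pixel columns grow to the right and rows downward; lengths in m; the calibration is good to about 2 mm. A picture is of the moment at which its call begins: read the wrist's pose just before it. camera_model takes no time and is no camera call.
- ctrl.hand_in(): hands the job in; it is judged then, once.
Trained networks look in the newest picture that a camera, given by its name, has taken for a name from the list of things; names that differ only in an ending like _2 or _b are one class to them, and where a whole thing is asked for, a point or a joint stands for the part that bears it (a point fixed in the world has none). Each returns a list of dicts, best first, with "p" (0 to 1); they miss things now and then, are a little off and sometimes report something else, mostly with a low value. They report only what shows in the picture. A call takes as long as a camera call. They do not tell look-alikes from the thing itself.
- ctrl.trace(camera, label): "pixels" (480x640 bool, what is visible of it) and "rect" ([left, top, right, bottom] in pixels, round what is visible of it).
The state is a dict: "time_s": time; "qpos": joint angles; "joint_velocities": joint speeds; "joint_efforts": joint torques, N m; "tool_pos": TCP position; "tcp_rot": TCP orientation; "wrist_force": force on the tool from outside, world axes, zero at the start; "wrist_torque": the same for the moment, N m; "opening": finger opening in m; "grip_force": force on a finger pad.
Only numpy, scipy, OpenCV 4.12 (cv2) and the standard library are available. Lean on these libraries where they do the work, as an engineer would, in place of code of your own. Each camera call takes 0.05 s, during which the arm holds its last target. There are 200 camera calls.

## Working session

There is one attempt and no reset: what is moved stays moved. The work goes in short steps, Python scripts to look and compute and a shell command to move; the robot and the scene stay as the last step left them, time stands still between calls to the robot, and variables do not carry over. Pictures are saved under pics/ and viewed, at most 10 in all, crops included, and the job is handed in when it is done.

```bash
mkdir -p pics; cat > h.py <<'E'
import numpy as np, cv2
from scipy.spatial.transform import Rotation as R
from bench import ctrl
def T_wc(cam):
    m=ctrl.camera_model(cam)
    K=(m["fx"],m["fy"],m["cx"],m["cy"])
    if "rvec" in m:
        r=R.from_rotvec(np.ravel(m["rvec"])).as_matrix(); t=np.ravel(m["tvec"])
        T=np.eye(4);T[:3,:3]=r.T;T[:3,3]=-r.T@t
    else:
        s=ctrl.sense();q=s["tcp_rot"];B=np.eye(4)
        B[:3,:3]=R.from_quat([q[1],q[2],q[3],q[0]]).as_matrix();B[:3,3]=s["tool_pos"]
        T=B@np.array(m["tool_from_camera"])
    return K,T
def cloud(cam):
    K,T=T_wc(cam); im,d=ctrl.capture(cam)
    v,u=np.mgrid[0:480,0:640]
    P=np.stack([(u-K[2])/K[0]*d,(v-K[3])/K[1]*d,d],-1)@T[:3,:3].T+T[:3,3]
    P[d==0]=np.nan
    return im,P
def save(im,n): cv2.imwrite("pics/"+n,cv2.cvtColor(im,cv2.COLOR_RGB2BGR))
E
python3 - <<'E'
from h import *
im,P=cloud("scene");save(im,"s1.png")
im2,P2=cloud("side");save(im2,"side1.png")
for c,PP in (("scene",P),("side",P2)):
  for l in ("mould","clamp","knob_grip","clay","dish","cup","modeller","stamp","rib"):
    for r in ctrl.trace(c,l)[:3]:
        q=PP[r["pixels"]];q=q[~np.isnan(q[:,0])]
        if len(q): print(c,l,round(r["p"],2),np.round(r["rect"]),np.round(np.median(q,0),3),np.round(np.percentile(q[:,2],97),3))
E
```

```text
scene mould 0.96 [341. 325. 396. 371.] [0.37  0.027 0.024] 0.028
scene mould 0.62 [398. 235. 434. 266.] [ 0.525 -0.218  0.023] 0.028
scene clamp 0.96 [259. 211. 366. 325.] [0.589 0.029 0.014] 0.155
scene knob_grip 0.75 [262. 210. 274. 236.] [0.601 0.078 0.165] 0.182
scene clay 0.65 [177. 277. 220. 314.] [0.641 0.212 0.033] 0.043
scene dish 0.82 [196. 338. 243. 393.] [0.486 0.248 0.018] 0.036
scene dish 0.37 [260. 209. 364. 326.] [0.589 0.029 0.014] 0.156
scene cup 0.82 [325. 192. 356. 234.] [ 0.697 -0.15   0.045] 0.064
scene modeller 0.56 [405. 278. 418. 304.] [ 0.452 -0.138  0.009] 0.012
scene stamp 0.73 [177. 317. 196. 345.] [0.572 0.265 0.033] 0.055
scene stamp 0.67 [257. 209. 368. 330.] [0.589 0.029 0.014] 0.154
scene rib 0.84 [367. 216. 404. 238.] [ 0.636 -0.232  0.006] 0.009
side mould 0.98 [262. 353. 307. 404.] [ 0.53  -0.243  0.024] 0.028
side mould 0.79 [188. 255. 235. 291.] [0.379 0.011 0.023] 0.028
side clamp 0.76 [254. 189. 366. 303.] [0.601 0.004 0.015] 0.152
side clamp 0.69 [335. 360. 360. 403.] [ 0.637 -0.236  0.006] 0.009
side knob_grip 0.76 [324. 187. 334. 210.] [0.609 0.067 0.165] 0.182
side clay 0.97 [335. 202. 364. 230.] [0.656 0.191 0.037] 0.043
side dish 0.84 [249. 191. 289. 219.] [0.474 0.27  0.023] 0.038
side cup 0.57 [366. 307. 409. 352.] [ 0.7   -0.147  0.045] 0.064
side modeller 0.96 [172. 312. 258. 343.] [ 0.4   -0.121  0.008] 0.011
side stamp 0.72 [309. 190. 321. 215.] [0.58  0.255 0.026] 0.054
side stamp 0.25 [327. 187. 334. 209.] [0.609 0.066 0.166] 0.182
side rib 0.75 [334. 359. 360. 404.] [ 0.637 -0.236  0.006] 0.009
```

```bash
python3 -c "
import cv2,numpy as np
a=cv2.imread('pics/s1.png');b=cv2.imread('pics/side1.png');cv2.imwrite('pics/c1.png',np.hstack([cv2.resize(a,(640,480))]))"
```

```text
(no output)
```

View pics/s1.png

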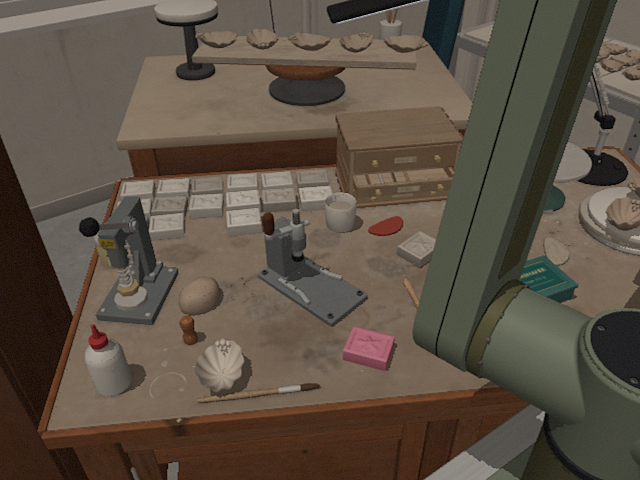

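View pics/side1.png

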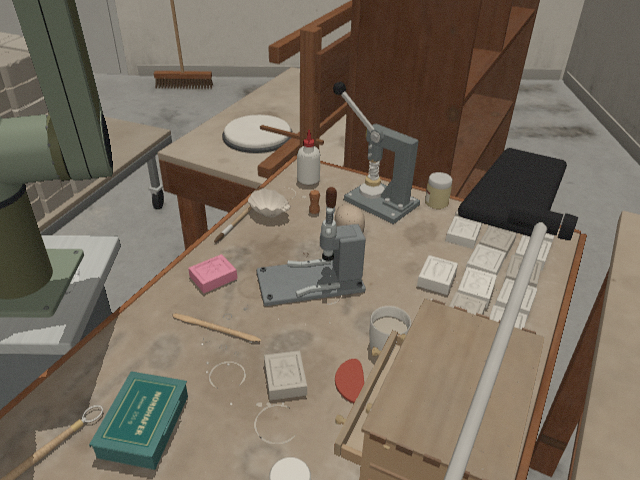

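Candidates: a pink block at scene (369,348), excluded by its colour; white and grey moulds in the array at the back left, around scene (240,200) and side (480,260), which aren't alone; and a single grey block at scene (416,250) / side (285,377), right of the clamp. I choose the last one. Next I'll take poses and a close crop.

```bash
python3 - <<'E'
from h import *
A=[cloud("scene"),cloud("side")]
def near(c,r,z0,z1):
    o=[]
    for im,P in A:
        m=(np.hypot(P[...,0]-c[0],P[...,1]-c[1])<r)&(P[...,2]>z0)&(P[...,2]<z1); o.append(P[m])
    return o
def rect(q):
    (c,s,a)=cv2.minAreaRect(q[:,:2].astype(np.float32)*1000); return np.round(c,1),np.round(s,1),round(a,1)
for i,q in enumerate(near((.53,-.235),.065,.024,.032)): print("mould",i,len(q),rect(q))
print(rect(np.vstack(near((.53,-.235),.065,.024,.032))))
for i,c in enumerate(("scene","side")):
    best=[r for r in ctrl.trace(c,"clamp") if r["p"]>.7][0]["pixels"]
    P=A[i][1]; z=P[...,2]
    m=best&(z>.008)&(z<.015); print(c,"plate",m.sum(),rect(P[m]))
    # largest component cleaned
    q=P[best&(z>.085)&(z<.118)];print("head",rect(q),np.round(np.median(q,0),3))
    q=P[best&(z>.148)];print("knob",np.round(np.median(q,0),3), len(q),np.round([q.min(0),q.max(0)],3))
    q=P[best&(z>.118)&(z<.148)];print("hub/arm",np.round([q.min(0),q.max(0)],3))
im=A[1][0][290:430,180:420];save(cv2.resize(im,None,fx=2.5,fy=2.5),"crop1.png")
im=np.hstack([cv2.resize(A[0][0][195:335,245:385],None,fx=2.8,fy=2.8),cv2.resize(A[1][0][175:315,240:380],None,fx=2.8,fy=2.8)]);save(im,"crop2.png")
E
```

```text
mould 0 404 (array([ 529. , -230.8]), array([62. , 79.2]), 10.4)
mould 1 802 (array([ 530.7, -233.6]), array([60.4, 77.4]), 10.1)
(array([ 529.5, -231.7]), array([62.8, 80.9]), 10.8)
scene plate 2771 (array([569.1,  11.8]), array([202.4, 107.7]), 12.4)
head (array([626.4,  25. ]), array([84.6, 54.7]), 11.9) [0.614 0.033 0.107]
knob [0.602 0.078 0.169] 201 [[0.595 0.065 0.148]
 [0.615 0.084 0.183]]
hub/arm [[ 0.588 -0.006  0.118]
 [ 0.614  0.083  0.148]]
side plate 2498 (array([580.5,  70.4]), array([244.9, 222.9]), 12.3)
head (array([629.1,  22.4]), array([80.5, 55.2]), 11.2) [0.638 0.006 0.11 ]
knob [0.608 0.066 0.168] 173 [[0.6   0.018 0.148]
 [0.619 0.079 0.183]]
hub/arm [[ 0.592 -0.009  0.118]
 [ 0.64   0.073  0.148]]
```

View pics/crop1.png

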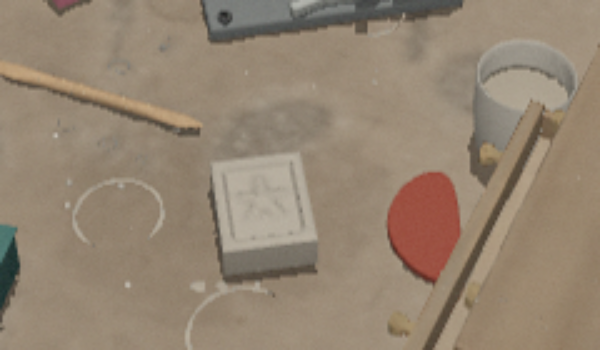

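View pics/crop2.png

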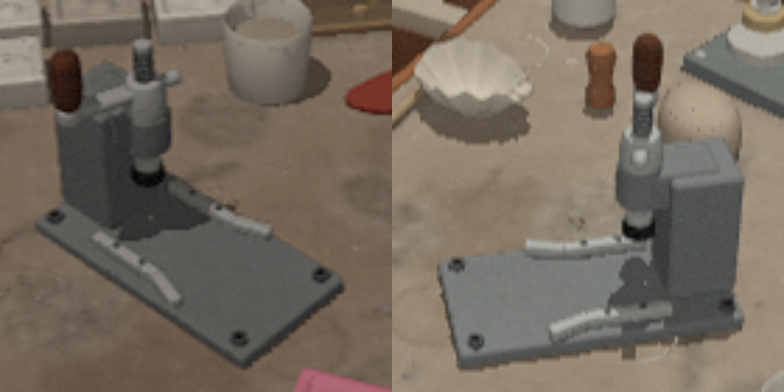

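The crop confirms the lone grey mould with star relief, at crop centre (262,210). The clamp views show the pad above an empty bed, flared rails, and the knob on the arm's far left (+y). Next is the tool frame at the start.

```bash
cat >> h.py <<'E'
def to_tool(target,yaw_y=None):
    "shift in tool axes to bring TCP to target; turn to bring tool y to world direction yaw_y (deg, mod 180)"
    s=ctrl.sense();q=s["tcp_rot"];r=R.from_quat([q[1],q[2],q[3],q[0]]).as_matrix()
    d=r.T@(np.array(target)-s["tool_pos"])
    cur=np.degrees(np.arctan2(r[1,1],r[0,1]))
    out=dict(shift=np.round(d,4),ydir=round(cur,2),tilt=np.round(r[:,2],3),q=np.round(s["qpos"],3))
    if yaw_y is not None:
        w=(yaw_y-cur+90)%180-90; out["yaw"]=round(np.radians(-w),4)  # tool z down
    return out
E
python3 - <<'E'
from h import *
print(to_tool((.530,-.232,.15),10.3))
s=ctrl.sense();print({k:np.round(v,3) for k,v in s.items()},ctrl.grip_point_offset)
print(np.round(ctrl.camera_model("wrist")["tool_from_camera"],3))
E
```

```text
{'shift': array([ 0.3899, -0.1475,  0.0813]), 'ydir': np.float64(-66.0), 'tilt': array([-0., -0., -1.]), 'q': array([-1.302,  0.207,  1.541, -0.   ,  1.394, -0.151]), 'yaw': np.float64(-1.3317)}
{'time_s': np.float64(1.2), 'qpos': array([-1.302,  0.207,  1.541, -0.   ,  1.394, -0.151]), 'joint_velocities': array([-0.001, -0.002,  0.   , -0.002,  0.   , -0.001]), 'joint_efforts': array([-1.0000e-03, -3.8306e+01, -2.9197e+01, -0.0000e+00,  1.0000e-03,
       -0.0000e+00]), 'tool_pos': array([ 0.234, -0.525,  0.231]), 'tcp_rot': array([ 0.   ,  0.978,  0.208, -0.   ]), 'wrist_force': array([ 0.786, -0.571,  0.657]), 'wrist_torque': array([-0.012,  0.015,  0.027]), 'grip_force': np.float64(0.0), 'opening': np.float64(0.085)} -0.0187
[[-0.    -0.965 -0.263  0.067]
 [ 1.     0.    -0.002  0.001]
 [ 0.002 -0.263  0.965 -0.142]
 [ 0.     0.     0.     1.   ]]
```

```bash
python3 -m jog '[{"claw":1,"x":0.039,"y":-0.0148,"z":0.008},{"claw":1,"x":0.078,"y":-0.0295,"z":0.016},{"claw":1,"x":0.117,"y":-0.044,"z":0.024},{"claw":1,"x":0.156,"y":-0.059,"z":0.032},{"claw":1,"x":0.195,"y":-0.074,"z":0.04}]' 60
python3 -m jog '[{"claw":1,"x":0.039,"y":-0.0148,"z":0.008},{"claw":1,"x":0.078,"y":-0.0295,"z":0.016},{"claw":1,"x":0.117,"y":-0.044,"z":0.024},{"claw":1,"x":0.156,"y":-0.059,"z":0.032},{"claw":1,"x":0.195,"y":-0.074,"z":0.041}]'
python3 -m jog '[{"claw":1,"yaw":-0.12},{"claw":1,"yaw":-0.24},{"claw":1,"yaw":-0.36},{"claw":1,"yaw":-0.48},{"claw":1,"yaw":-0.6}]'
python3 -m jog '[{"claw":1,"yaw":-0.12},{"claw":1,"yaw":-0.24},{"claw":1,"yaw":-0.36},{"claw":1,"yaw":-0.48},{"claw":1,"yaw":-0.6}]'
python3 -m jog '[{"claw":1,"yaw":-0.12},{"claw":1,"yaw":-0.132},{"claw":1,"yaw":-0.132},{"claw":1,"yaw":-0.132}]'
python3 - <<'E'
from h import *
im,P=cloud("wrist");save(im,"w1.png")
r=ctrl.trace("wrist","mould")
for t in r[:2]:
  m=t["pixels"]&(P[...,2]>.022)&(P[...,2]<.034)
  c,s,a=cv2.minAreaRect(P[m][:,:2].astype(np.float32)*1000);print(t["p"],t["rect"],np.round(c,1),np.round(s,1),a,np.median(P[m][:,2]))
c=np.array(c)/1000
print(to_tool((c[0],c[1],.006),10.3))
E
```

```text
$[0]: bad value
$[0]: bad value
$[0]: bad value
$[0]: bad value
$[0]: bad value
Traceback (most recent call last):
NameError: name 'c' is not defined
```

```bash
python3 -m jog '[{"claw":1,"x":0.039,"y":-0.0148,"z":0.008,"yaw":0},{"claw":1,"x":0.078,"y":-0.0295,"z":0.016,"yaw":0},{"claw":1,"x":0.117,"y":-0.044,"z":0.024,"yaw":0},{"claw":1,"x":0.156,"y":-0.059,"z":0.032,"yaw":0},{"claw":1,"x":0.195,"y":-0.074,"z":0.04,"yaw":0}]' 60
```

```text
time_s: 1.72
tool_pos: [0.3801, -0.3799, 0.1919]
tcp_rot: [0.0, 0.978, 0.207, 0.0]
wrist_force: [1.2, -0.7, -0.8]
opening: 0.0854
grip_force: 0.0
```

```bash

python3 -m jog '[{"claw":1,"x":0.039,"y":-0.0148,"z":0.008,"yaw":0},{"claw":1,"x":0.078,"y":-0.0295,"z":0.016,"yaw":0},{"claw":1,"x":0.117,"y":-0.044,"z":0.024,"yaw":0},{"claw":1,"x":0.156,"y":-0.059,"z":0.032,"yaw":0},{"claw":1,"x":0.195,"y":-0.074,"z":0.041,"yaw":0}]' >/dev/null
python3 -m jog '[{"claw":1,"x":0,"y":0,"z":0,"yaw":-0.12},{"claw":1,"x":0,"y":0,"z":0,"yaw":-0.24},{"claw":1,"x":0,"y":0,"z":0,"yaw":-0.36},{"claw":1,"x":0,"y":0,"z":0,"yaw":-0.48},{"claw":1,"x":0,"y":0,"z":0,"yaw":-0.6}]' >/dev/null
python3 -m jog '[{"claw":1,"x":0,"y":0,"z":0,"yaw":-0.12},{"claw":1,"x":0,"y":0,"z":0,"yaw":-0.24},{"claw":1,"x":0,"y":0,"z":0,"yaw":-0.36},{"claw":1,"x":0,"y":0,"z":0,"yaw":-0.48},{"claw":1,"x":0,"y":0,"z":0,"yaw":-0.6}]' >/dev/null
python3 -m jog '[{"claw":1,"x":0,"y":0,"z":0,"yaw":-0.12},{"claw":1,"x":0,"y":0,"z":0,"yaw":-0.132},{"claw":1,"x":0,"y":0,"z":0,"yaw":-0.132},{"claw":1,"x":0,"y":0,"z":0,"yaw":-0.132}]'
python3 - <<'E'
from h import *
im,P=cloud("wrist");save(im,"w1.png")
r=ctrl.trace("wrist","mould")
for t in r[:2]:
  m=t["pixels"]&(P[...,2]>.022)&(P[...,2]<.034)
  c,s,a=cv2.minAreaRect(P[m][:,:2].astype(np.float32)*1000);print(t["p"],t["rect"],np.round(c,1),np.round(s,1),a,np.median(P[m][:,2]))
  c=np.array(c)/1000
  print(to_tool((c[0],c[1],.006),10.3))
E
```

```text
time_s: 3.3
tool_pos: [0.5242, -0.2373, 0.152]
tcp_rot: [0.0, 0.642, 0.767, 0.0]
wrist_force: [-0.0, -0.1, -0.4]
opening: 0.0855
grip_force: 0.0
0.62 [281.1, 172.7, 372.5, 280.2] [ 530.7 -232.1] [60.4 74.8] 10.05847454071045 0.024103558218516202
{'shift': array([0.004 , 0.0073, 0.1459]), 'ydir': np.float64(10.22), 'tilt': array([ 0., -0., -1.]), 'q': array([-0.575,  0.283,  1.619, -0.   ,  1.239, -0.754]), 'yaw': np.float64(-0.0013)}
```

```bash

python3 -m jog '[{"claw":1,"x":0.029,"y":0.0073,"z":0.036,"yaw":0},{"claw":1,"x":0.029,"y":0.0073,"z":0.073,"yaw":0},{"claw":1,"x":0.029,"y":0.0073,"z":0.11,"yaw":0},{"claw":1,"x":0.029,"y":0.0073,"z":0.146,"yaw":0},{"claw":1,"x":0.029,"y":0.0073,"z":0.146,"yaw":0}]'
python3 -m jog '[{"claw":-1,"x":0,"y":0,"z":0,"yaw":0},{"claw":-1,"x":0,"y":0,"z":0,"yaw":0},{"claw":-1,"x":0,"y":0,"z":0,"yaw":0},{"claw":-1,"x":0,"y":0,"z":0,"yaw":0},{"claw":-1,"x":0,"y":0,"z":0,"yaw":0}]' 60
python3 -m jog '[{"claw":-1,"x":0,"y":0,"z":0,"yaw":0},{"claw":-1,"x":0,"y":0,"z":0,"yaw":0},{"claw":-1,"x":0,"y":0,"z":0,"yaw":0}]' 60
python3 - <<'E'
from h import *
print(to_tool((.58,.0,.1),102))
E
```

```text
time_s: 3.82
tool_pos: [0.5195, -0.2034, -0.0021]
tcp_rot: [-0.008, 0.641, 0.768, -0.001]
wrist_force: [-1.7, 1.3, -1.4]
opening: 0.0852
grip_force: 0.0
time_s: 4.23
tool_pos: [0.5283, -0.2088, 0.0089]
tcp_rot: [0.003, 0.641, 0.768, 0.0]
wrist_force: [-0.4, 0.5, 5.4]
opening: 0.0592
grip_force: 67.5
time_s: 4.48
tool_pos: [0.5283, -0.2087, 0.0088]
tcp_rot: [0.003, 0.641, 0.768, 0.0]
wrist_force: [-0.1, 1.0, 7.1]
opening: 0.0596
grip_force: 67.6
{'shift': array([ 0.1958,  0.0885, -0.0915]), 'ydir': np.float64(10.31), 'tilt': array([ 0.005, -0.003, -1.   ]), 'q': array([-0.528,  0.467,  1.716, -0.   ,  0.953, -0.708]), 'yaw': np.float64(1.5413)}
```

```bash

python3 -m jog '[{"claw":-1,"x":0,"y":0,"z":-0.02,"yaw":0},{"claw":-1,"x":0,"y":0,"z":-0.05,"yaw":0},{"claw":-1,"x":0,"y":0,"z":-0.085,"yaw":0},{"claw":-1,"x":0,"y":0,"z":-0.12,"yaw":0},{"claw":-1,"x":0,"y":0,"z":-0.14,"yaw":0}]'
python3 -m jog '[{"claw":-1,"x":0.041,"y":-0.0045,"z":0,"yaw":0},{"claw":-1,"x":0.082,"y":-0.009,"z":0,"yaw":0},{"claw":-1,"x":0.123,"y":-0.0135,"z":0,"yaw":0},{"claw":-1,"x":0.164,"y":-0.018,"z":0,"yaw":0},{"claw":-1,"x":0.206,"y":-0.022,"z":0,"yaw":0}]' >/dev/null
python3 -m jog '[{"claw":-1,"x":0,"y":0,"z":0,"yaw":-0.12},{"claw":-1,"x":0,"y":0,"z":0,"yaw":-0.24},{"claw":-1,"x":0,"y":0,"z":0,"yaw":-0.36},{"claw":-1,"x":0,"y":0,"z":0,"yaw":-0.48},{"claw":-1,"x":0,"y":0,"z":0,"yaw":-0.6}]' >/dev/null
python3 -m jog '[{"claw":-1,"x":0,"y":0,"z":0,"yaw":-0.12},{"claw":-1,"x":0,"y":0,"z":0,"yaw":-0.24},{"claw":-1,"x":0,"y":0,"z":0,"yaw":-0.36},{"claw":-1,"x":0,"y":0,"z":0,"yaw":-0.48},{"claw":-1,"x":0,"y":0,"z":0,"yaw":-0.6}]' >/dev/null
python3 -m jog '[{"claw":-1,"x":0,"y":0,"z":0,"yaw":-0.12},{"claw":-1,"x":0,"y":0,"z":0,"yaw":-0.24},{"claw":-1,"x":0,"y":0,"z":0,"yaw":-0.36},{"claw":-1,"x":0,"y":0,"z":0,"yaw":-0.40},{"claw":-1,"x":0,"y":0,"z":0,"yaw":-0.40}]'
python3 - <<'E'
from h import *
im,P=cloud("wrist");save(im,"w2.png");np.save("P2.npy",P)
for l in ("mould","clamp"):
 for t in ctrl.trace("wrist",l)[:3]: print(l,t["p"],np.round(t["rect"]),np.round(np.nanmedian(P[t["pixels"]],0),3))
print(to_tool((.469,-.010,.05),102))
E
```

```text
time_s: 4.9
tool_pos: [0.5281, -0.2085, 0.1509]
tcp_rot: [0.003, 0.641, 0.768, 0.001]
wrist_force: [1.7, -1.1, -0.6]
opening: 0.0591
grip_force: 66.7
time_s: 6.57
tool_pos: [0.4677, -0.0092, 0.1464]
tcp_rot: [0.0, -0.105, 0.995, -0.0]
wrist_force: [-0.8, -0.1, -1.7]
opening: 0.0598
grip_force: 66.7
mould 0.89 [231. 275. 410. 433.] [ 0.475 -0.008  0.16 ]
mould 0.81 [327.  20. 461. 178.] [0.376 0.02  0.023]
clamp 0.93 [241. 230. 386. 275.] [ 0.485 -0.007  0.011]
{'shift': array([-0.001 , -0.001 ,  0.0962]), 'ydir': np.float64(101.92), 'tilt': array([ 0., -0., -1.]), 'q': array([-0.205,  0.07 ,  1.885, -0.   ,  1.186, -1.984]), 'yaw': np.float64(-0.0014)}
```

View pics/w2.png

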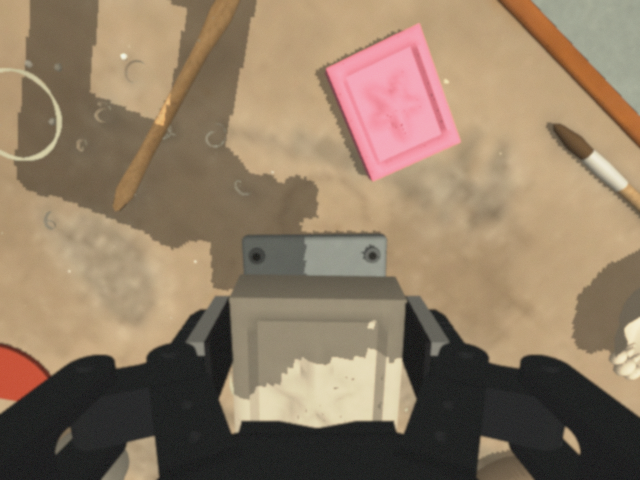

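The wrist view looks back toward the robot. The held mould fills the lower middle, about (231–410, 275–433). The clamp's front bolts show at (257,256) and (373,254), and the pink block is at (392,100). I'll measure the lateral offset of mould against clamp from the bolts and the plate edge.

```bash
python3 - <<'E'
from h import *
P=np.load("P2.npy")
b=[]
for u,v in ((257,256),(373,254)):
    p=np.nanmedian(P[v-3:v+4,u-3:u+4].reshape(-1,3),0);b.append(p);print("bolt",np.round(p,4))
b=np.array(b);d=b[1]-b[0];print("dist",np.linalg.norm(d[:2]),"ydir deg",np.degrees(np.arctan2(d[1],d[0])))
mid=b.mean(0)
# mould top in hand
z=P[...,2]; m=np.zeros(z.shape,bool);m[275:433,231:411]=1
q=P[m&(z>.155)];print(len(q),np.round(np.nanpercentile(z[m],[5,50,95]),4))
c,s,a=cv2.minAreaRect(q[:,:2].astype(np.float32)*1000);print("mould",c,s,a)
# plate fit from fixed cams again: averaged
rr=[]
for cam in ("scene","side"):
    im,PP=cloud(cam);zz=PP[...,2]
    mm=((zz>.007)&(zz<.0155)&(np.hypot(PP[...,0]-.569,PP[...,1]-.012)<.125)).astype(np.uint8)
    n,l,st,_=cv2.connectedComponentsWithStats(mm);k=1+np.argmax(st[1:,4])
    print(cam,st[k],cv2.minAreaRect(PP[l==k][:,:2].astype(np.float32)*1000))
for th in (11.9,12.3):
  t=np.radians(th);x=np.array([np.cos(t),np.sin(t)]);print(th,"origin from bolts",np.round(mid[:2]+.122*x,4))
E
```

```text
bolt [ 0.4939 -0.047   0.0154]
bolt [0.4752 0.0325 0.0156]
dist 0.08168186064547378 ydir deg 103.19003171348044
24436 [0.1402 0.1605 0.2193]
mould (480.09844970703125, -5.743740081787109) (60.269805908203125, 62.76087951660156) 10.868020057678223
scene [ 258  256  109   69 2897] ((568.2405395507812, 12.164329528808594), (201.42808532714844, 107.33951568603516), 13.03388500213623)
side [ 256  260  110   45 2639] ((570.5098266601562, 9.615226745605469), (200.54898071289062, 107.64315032958984), 12.047579765319824)
11.9 origin from bolts [0.6039 0.0179]
12.3 origin from bolts [0.6037 0.0187]
```

```bash

python3 -m jog '[{"claw":-1,"x":-0.0017,"y":-0.0022,"z":0.03,"yaw":-0.012},{"claw":-1,"x":-0.0017,"y":-0.0022,"z":0.065,"yaw":-0.012},{"claw":-1,"x":-0.0017,"y":-0.0022,"z":0.095,"yaw":-0.012},{"claw":-1,"x":-0.0017,"y":-0.0022,"z":0.115,"yaw":-0.012},{"claw":-1,"x":-0.0017,"y":-0.0022,"z":0.12,"yaw":-0.012}]'
python3 -m jog '[{"claw":-1,"x":0,"y":0,"z":0,"yaw":0},{"claw":-1,"x":0,"y":0,"z":0,"yaw":0}]'
cat >> h.py <<'E'
O=np.array([.6035,.0189]);TH=np.radians(12.6)
CX=np.array([np.cos(TH),np.sin(TH)]);CY=np.array([-CX[1],CX[0]])
def inclamp(p): d=np.array(p[:2])-O; return np.round([d@CX*1000,d@CY*1000,(p[2]-.012)*1000],1)
E
python3 - <<'E'
from h import *
s=ctrl.sense();print(inclamp(s["tool_pos"]),to_tool((*(O-.12*CX),.023),102.6))
E
```

```text
time_s: 7.23
tool_pos: [0.4663, -0.0103, 0.0223]
tcp_rot: [-0.004, -0.11, 0.994, 0.001]
wrist_force: [-1.0, 0.0, -0.6]
opening: 0.0595
grip_force: 66.6
time_s: 7.4
tool_pos: [0.4708, -0.0111, 0.0267]
tcp_rot: [0.001, -0.11, 0.994, -0.0]
wrist_force: [0.4, -1.0, -1.2]
opening: 0.0594
grip_force: 66.6
[-136.1   -0.4   14.7] {'shift': array([-0.0161,  0.0004,  0.0037]), 'ydir': np.float64(102.66), 'tilt': array([ 0.001, -0.   , -1.   ]), 'q': array([-0.208,  0.273,  1.95 ,  0.   ,  0.917, -2.   ]), 'yaw': np.float64(0.0011)}
```

```bash

python3 -m jog '[{"claw":-1,"x":0,"y":0.0004,"z":0.0035,"yaw":0},{"claw":-1,"x":-0.006,"y":0.0004,"z":0.0035,"yaw":0},{"claw":-1,"x":-0.012,"y":0.0004,"z":0.0035,"yaw":0},{"claw":-1,"x":-0.018,"y":0.0004,"z":0.0035,"yaw":0},{"claw":-1,"x":-0.022,"y":0.0004,"z":0.0035,"yaw":0}]'
python3 -m jog '[{"claw":-1,"x":-0.005,"y":0,"z":0,"yaw":0},{"claw":-1,"x":-0.010,"y":0,"z":0,"yaw":0},{"claw":-1,"x":-0.014,"y":0,"z":0,"yaw":0},{"claw":-1,"x":-0.018,"y":0,"z":0,"yaw":0},{"claw":-1,"x":-0.018,"y":0,"z":0,"yaw":0}]'
python3 - <<'E'
from h import *
s=ctrl.sense();print(inclamp(s["tool_pos"]),to_tool((*(O-.06*CX),.023),102.6))
E
```

```text
time_s: 7.82
tool_pos: [0.4933, -0.0058, 0.0234]
tcp_rot: [0.001, -0.11, 0.994, -0.0]
wrist_force: [-0.2, 0.2, -1.4]
opening: 0.0593
grip_force: 66.6
time_s: 8.23
tool_pos: [0.5099, -0.0017, 0.0226]
tcp_rot: [0.001, -0.11, 0.994, -0.0]
wrist_force: [-0.5, -0.2, -1.5]
opening: 0.0595
grip_force: 66.6
[-95.9   0.3  10.6] {'shift': array([-0.0359, -0.0003, -0.0004]), 'ydir': np.float64(102.68), 'tilt': array([ 0.001, -0.   , -1.   ]), 'q': array([-0.173,  0.349,  1.856,  0.   ,  0.936, -1.966]), 'yaw': np.float64(0.0015)}
```

```bash

python3 -m jog '[{"claw":-1,"x":-0.004,"y":0,"z":0,"yaw":0},{"claw":-1,"x":-0.008,"y":0,"z":0,"yaw":0},{"claw":-1,"x":-0.012,"y":0,"z":0,"yaw":0},{"claw":-1,"x":-0.016,"y":0,"z":0,"yaw":0},{"claw":-1,"x":-0.019,"y":0,"z":0,"yaw":0}]'
python3 -m jog '[{"claw":-1,"x":-0.004,"y":0,"z":0,"yaw":0},{"claw":-1,"x":-0.008,"y":0,"z":0,"yaw":0},{"claw":-1,"x":-0.012,"y":0,"z":0,"yaw":0},{"claw":-1,"x":-0.015,"y":0,"z":0,"yaw":0},{"claw":-1,"x":-0.015,"y":0,"z":0,"yaw":0}]'
python3 - <<'E'
from h import *
s=ctrl.sense();print(inclamp(s["tool_pos"]))
im,P=cloud("scene");save(cv2.resize(im[190:340,240:400],None,fx=3,fy=3),"s3.png")
im,P=cloud("side");a=cv2.imread("pics/s3.png");b=cv2.cvtColor(cv2.resize(im[170:320,235:345],None,fx=3,fy=3),cv2.COLOR_RGB2BGR);cv2.imwrite("pics/s3.png",cv2.resize(np.hstack([a,b]),(800,444)))
E
```

```text
time_s: 8.65
tool_pos: [0.528, 0.0024, 0.0225]
tcp_rot: [0.0, -0.11, 0.994, -0.0]
wrist_force: [-0.2, -0.3, -1.2]
opening: 0.0596
grip_force: 66.6
time_s: 9.07
tool_pos: [0.5429, 0.0057, 0.0226]
tcp_rot: [0.0, -0.11, 0.994, -0.0]
wrist_force: [0.9, 1.1, -0.3]
opening: 0.0596
grip_force: 66.6
[-62.    0.3  10.6]
```

View pics/s3.png

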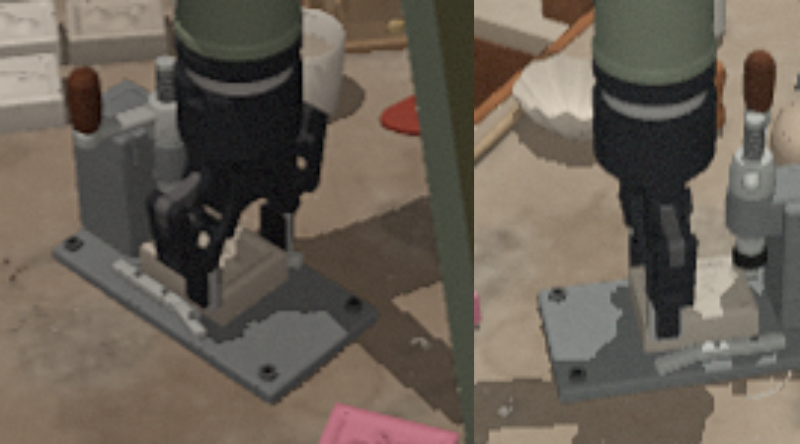

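The mould sits between the rails, part-way in, with the pad clear of it. I'll release, back off, shut the fingers and push it home.

```bash

python3 -m jog '[{"claw":-1,"x":0,"y":0,"z":0.0015,"yaw":0},{"claw":1,"x":0,"y":0,"z":0.0015,"yaw":0},{"claw":1,"x":0,"y":0,"z":0.0015,"yaw":0},{"claw":1,"x":0,"y":0,"z":0.0015,"yaw":0},{"claw":1,"x":0,"y":0,"z":0.0015,"yaw":0}]'
python3 -m jog '[{"claw":1,"x":0.015,"y":0,"z":0,"yaw":0},{"claw":1,"x":0.035,"y":0,"z":0,"yaw":0},{"claw":1,"x":0.047,"y":0,"z":0,"yaw":0},{"claw":-1,"x":0.047,"y":0,"z":0,"yaw":0},{"claw":-1,"x":0.047,"y":0,"z":0,"yaw":0}]' 40
python3 -m jog '[{"claw":-1,"x":0,"y":0,"z":0,"yaw":0},{"claw":-1,"x":0,"y":0,"z":0,"yaw":0},{"claw":-1,"x":0,"y":0,"z":0,"yaw":0},{"claw":-1,"x":0,"y":0,"z":0.004,"yaw":0},{"claw":-1,"x":0,"y":0,"z":0.004,"yaw":0}]'
python3 - <<'E'
from h import *
s=ctrl.sense();print(inclamp(s["tool_pos"]),to_tool((*(O-.071*CX),.017),102.6))
im,P=cloud("wrist");save(im,"w4.png")
t=ctrl.trace("wrist","mould")
for r in t: print(r["p"],np.round(r["rect"]),inclamp(np.nanmedian(P[r["pixels"]],0)))
E
```

```text
time_s: 9.58
tool_pos: [0.5422, 0.0056, 0.0211]
tcp_rot: [0.0, -0.11, 0.994, -0.0]
wrist_force: [-0.0, 0.4, 0.4]
opening: 0.0854
grip_force: 0.0
time_s: 10.0
tool_pos: [0.4962, -0.0047, 0.0211]
tcp_rot: [0.0, -0.11, 0.994, -0.0]
wrist_force: [0.5, -0.1, 0.0]
opening: 0.0639
grip_force: 0.0
time_s: 10.42
tool_pos: [0.4961, -0.0045, 0.0163]
tcp_rot: [-0.0, -0.11, 0.994, 0.0]
wrist_force: [-0.5, 0.3, -0.3]
opening: 0.0005
grip_force: 0.0
[-109.9    0.5    4.3] {'shift': array([-0.0389, -0.0006, -0.0007]), 'ydir': np.float64(102.68), 'tilt': array([-0.001,  0.   , -1.   ]), 'q': array([-0.184,  0.338,  1.89 ,  0.   ,  0.914, -1.976]), 'yaw': np.float64(0.0014)}
0.58 [371.   0. 622. 136.] [-201.    51.9   11. ]
```

Push in small steps, watching the force.

```bash

python3 -m jog '[{"claw":-1,"x":-0.006,"y":-0.0005,"z":0,"yaw":0},{"claw":-1,"x":-0.012,"y":-0.0005,"z":0,"yaw":0},{"claw":-1,"x":-0.018,"y":-0.0005,"z":0,"yaw":0},{"claw":-1,"x":-0.023,"y":-0.0005,"z":0,"yaw":0},{"claw":-1,"x":-0.027,"y":-0.0005,"z":0,"yaw":0}]'
python3 -m jog '[{"claw":-1,"x":-0.002,"y":0,"z":0,"yaw":0},{"claw":-1,"x":-0.004,"y":0,"z":0,"yaw":0},{"claw":-1,"x":-0.006,"y":0,"z":0,"yaw":0},{"claw":-1,"x":-0.007,"y":0,"z":0,"yaw":0}]'
python3 -m jog '[{"claw":-1,"x":-0.001,"y":0,"z":0,"yaw":0},{"claw":-1,"x":-0.002,"y":0,"z":0,"yaw":0},{"claw":-1,"x":-0.002,"y":0,"z":0,"yaw":0}]'
python3 -c "
from h import *
print(inclamp(ctrl.sense()['tool_pos']))"
```

```text
time_s: 10.93
tool_pos: [0.5234, 0.0008, 0.0171]
tcp_rot: [-0.0, -0.111, 0.994, -0.0]
wrist_force: [-1.4, -0.1, 1.2]
opening: -0.0002
grip_force: 0.7
time_s: 11.27
tool_pos: [0.5296, 0.0024, 0.0168]
tcp_rot: [-0.0, -0.11, 0.994, 0.0]
wrist_force: [-1.0, 0.4, -0.2]
opening: 0.0001
grip_force: 0.5
time_s: 11.52
tool_pos: [0.5316, 0.0028, 0.0169]
tcp_rot: [0.0, -0.11, 0.994, 0.0]
wrist_force: [-0.3, -0.7, 0.1]
opening: -0.0001
grip_force: 0.1
[-73.7  -0.    4.9]
```

```bash

for i in 1; do python3 -m jog '[{"claw":-1,"x":-0.001,"y":0,"z":0,"yaw":0},{"claw":-1,"x":-0.0015,"y":0,"z":0,"yaw":0},{"claw":-1,"x":-0.0015,"y":0,"z":0,"yaw":0}]'; done | grep -E "pos|force: \["
python3 -m jog '[{"claw":-1,"x":-0.001,"y":0,"z":0,"yaw":0},{"claw":-1,"x":-0.001,"y":0,"z":0,"yaw":0}]'| grep -E "pos|force: \["
python3 -m jog '[{"claw":-1,"x":-0.001,"y":0,"z":0,"yaw":0},{"claw":-1,"x":-0.001,"y":0,"z":0,"yaw":0}]'| grep -E "pos|force: \["
python3 -c "
from h import *
print(inclamp(ctrl.sense()['tool_pos']))"
```

```text
tool_pos: [0.533, 0.0031, 0.0169]
wrist_force: [0.4, -0.0, -0.6]
tool_pos: [0.534, 0.0033, 0.017]
wrist_force: [-0.0, -0.3, 0.3]
tool_pos: [0.5348, 0.0036, 0.0169]
wrist_force: [-1.3, 0.3, 0.2]
[-70.4   0.    4.9]
```

```bash

python3 -m jog '[{"claw":-1,"x":-0.001,"y":0,"z":0,"yaw":0},{"claw":-1,"x":-0.001,"y":0,"z":0,"yaw":0}]'| grep -E "pos|force: \["
python3 -m jog '[{"claw":-1,"x":-0.001,"y":0,"z":0,"yaw":0},{"claw":-1,"x":-0.001,"y":0,"z":0,"yaw":0}]'| grep -E "pos|force: \["
python3 - <<'E'
from h import *
for c in ("scene","side"):
  im,P=cloud(c)
  for r in ctrl.trace(c,"mould")[:3]:
    q=P[r["pixels"]]; q=q[(q[:,2]>.034)&(q[:,2]<.045)]
    if len(q)>20:
      C=np.array([inclamp(p) for p in q]); print(c,r["p"],len(q),np.percentile(C,[2,50,98],axis=0).round(1).tolist())
E
```

```text
tool_pos: [0.5347, 0.0036, 0.0168]
wrist_force: [-4.7, -1.7, 2.7]
tool_pos: [0.5347, 0.0036, 0.0167]
wrist_force: [-6.8, -2.6, 6.2]
scene 0.91 346 [[-58.6, -3.0, 22.1], [-18.6, 20.5, 24.7], [14.0, 32.6, 28.4]]
side 0.72 622 [[-56.6, -30.6, 22.2], [-19.8, -7.0, 24.7], [16.3, 27.1, 28.5]]
side 0.28 122 [[17.0, -29.1, 22.4], [38.2, -25.5, 27.3], [64.8, 5.5, 32.7]]
```

The mould has met the stop: the push force is rising and its top spans about x −59…+16 mm. Now I'll back off, rise and find the knob.

```bash

python3 -m jog '[{"claw":-1,"x":0.01,"y":0,"z":0,"yaw":0},{"claw":-1,"x":0.03,"y":0,"z":0,"yaw":0},{"claw":-1,"x":0.05,"y":0,"z":-0.01,"yaw":0},{"claw":-1,"x":0.06,"y":0,"z":-0.045,"yaw":0},{"claw":-1,"x":0.06,"y":0,"z":-0.08,"yaw":0}]' >/dev/null
python3 -m jog '[{"claw":-1,"x":0,"y":0,"z":-0.04,"yaw":0},{"claw":-1,"x":0,"y":0,"z":-0.08,"yaw":0},{"claw":-1,"x":0,"y":0,"z":-0.12,"yaw":0},{"claw":-1,"x":0,"y":0,"z":-0.15,"yaw":0},{"claw":-1,"x":0,"y":0,"z":-0.15,"yaw":0}]'
python3 - <<'E'
from h import *
for c in ("scene","side"):
  K,T=T_wc(c);im,P=cloud(c)
  m=(P[...,2]>.155)&(P[...,2]<.178)&(np.hypot(P[...,0]-.6,P[...,1]-.073)<.03)
  q=P[m];d=q.mean(0)[:2]-T[:2,3];d/=np.linalg.norm(d);n=np.array([-d[1],d[0]])
  lat=(q[:,:2]@n);dep=(q[:,:2]@d)
  ctr=n*(lat.min()+lat.max())/2+d*(np.percentile(dep,5)+.010)
  print(c,len(q),"width",np.ptp(lat).round(4),ctr.round(4),inclamp((*ctr,.163)),np.hypot(*(ctr-O)).round(4))
print(to_tool((*(O+.055*CY),.163-.0187)))
E
```

```text
time_s: 13.47
tool_pos: [0.4835, -0.01, 0.2555]
tcp_rot: [0.009, -0.11, 0.994, -0.002]
wrist_force: [0.7, 0.6, -0.2]
opening: 0.0004
grip_force: 0.0
scene 130 width 0.0201 [0.6073 0.0745] [ 15.9  53.4 151. ] 0.0557
side 114 width 0.0196 [0.6096 0.0721] [ 17.6  50.6 151. ] 0.0536
{'shift': array([-0.1265,  0.0556,  0.1052]), 'ydir': np.float64(102.68), 'tilt': array([ 0.006, -0.001, -1.   ]), 'q': array([-0.2  , -0.018,  1.749,  0.   ,  1.404, -1.993])}
```

```bash

python3 -m jog '[{"claw":-0.2,"x":-0.036,"y":0.0136,"z":0,"yaw":0},{"claw":-0.2,"x":-0.072,"y":0.0272,"z":0,"yaw":0},{"claw":-0.2,"x":-0.108,"y":0.041,"z":0,"yaw":0},{"claw":-0.2,"x":-0.1406,"y":0.0541,"z":0.01,"yaw":0},{"claw":-0.2,"x":-0.1406,"y":0.0541,"z":0.03,"yaw":0}]' 40 >/dev/null
python3 -m jog '[{"claw":-0.2,"x":0,"y":0,"z":0,"yaw":0},{"claw":-0.2,"x":0,"y":0,"z":0,"yaw":0},{"claw":-0.2,"x":0,"y":0,"z":0,"yaw":0}]'
python3 - <<'E'
from h import *
im,P=cloud("wrist");save(im,"w5.png")
for r in ctrl.trace("wrist","knob_grip")[:2]:
  q=P[r["pixels"]];print(r["p"],np.round(r["rect"]),np.round(np.nanmedian(q,0),4),np.nanmax(q[:,2]))
t=np.r_[O+.0171*CX+.0523*CY,.146];print(t,to_tool(t))
E
```

```text
time_s: 14.23
tool_pos: [0.6024, 0.0741, 0.2159]
tcp_rot: [-0.001, -0.11, 0.994, 0.0]
wrist_force: [0.7, -0.0, -0.0]
opening: 0.0341
grip_force: 0.0
0.62 [295. 255. 333. 306.] [0.6041 0.073  0.1767] 0.1815442704533811
0.19 [175. 203. 336. 307.] [0.6025 0.0495 0.1379] 0.1815442704533811
[0.60877929 0.0736707  0.146     ] {'shift': array([-0.0052, -0.0013,  0.0718]), 'ydir': np.float64(102.62), 'tilt': array([ 0.001, -0.   , -1.   ]), 'q': array([-0.021,  0.285,  1.473, -0.   ,  1.382, -1.812])}
```

View pics/w5.png

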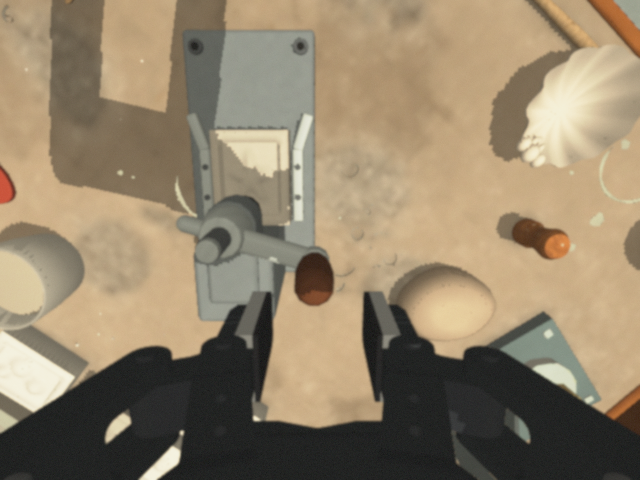

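The mould sits between the rails at (250,175). The knob at (313,280) lies between the finger planes, with the arm pointing to +y and slightly to the back. Descend and grip.

```bash

python3 -m jog '[{"claw":-0.2,"x":-0.0048,"y":-0.001,"z":0.02,"yaw":0},{"claw":-0.2,"x":-0.0048,"y":-0.001,"z":0.04,"yaw":0},{"claw":-0.2,"x":-0.0048,"y":-0.001,"z":0.06,"yaw":0},{"claw":-0.2,"x":-0.0048,"y":-0.001,"z":0.07,"yaw":0},{"claw":-0.2,"x":-0.0048,"y":-0.001,"z":0.07,"yaw":0}]' | grep -E "pos|force: \["
python3 -m jog '[{"claw":-1,"x":0,"y":0,"z":0,"yaw":0},{"claw":-1,"x":0,"y":0,"z":0,"yaw":0},{"claw":-1,"x":0,"y":0,"z":0,"yaw":0},{"claw":-1,"x":0,"y":0,"z":0,"yaw":0},{"claw":-1,"x":0,"y":0,"z":0,"yaw":0}]' 40
cat >> h.py <<'E'
def kstate():
    s=ctrl.sense();p=inclamp(s["tool_pos"]);a=np.arctan2(p[0],p[1])%(2*np.pi)
    f=s["wrist_force"][:2];tg=np.array([np.cos(a),-np.sin(a)]);rd=np.array([np.sin(a),np.cos(a)])
    fc=np.array([f@CX,f@CY])
    print("t",round(float(s["time_s"]),2),"ang",round(a,3),"r",np.round(np.hypot(*p[:2]),1),p,"Ftan",round(fc@tg,1),"Frad",round(fc@rd,1),"Fz",round(s["wrist_force"][2],1),"grip",round(float(s["grip_force"]),0),round(float(s["opening"]),4))
def plan(angles,r=55.,c=(0,0)):
    "tool-frame shifts (x,y) from measured pose, in m"
    for a in angles:
        p=O+(c[0]+r*np.sin(a))/1000*CX+(c[1]+r*np.cos(a))/1000*CY
        t=to_tool((*p,ctrl.sense()["tool_pos"][2]))["shift"];print(round(a,2),t[:2])
E
python3 - <<'E'
from h import *
kstate(); plan(np.arange(.4,1.5,.1))
E
```

```text
tool_pos: [0.6064, 0.074, 0.1449]
wrist_force: [-0.3, 0.8, 0.4]
time_s: 15.17
tool_pos: [0.6089, 0.0739, 0.1481]
tcp_rot: [0.001, -0.11, 0.994, -0.001]
wrist_force: [-2.2, -3.2, 0.4]
opening: 0.0193
grip_force: 39.8
t 15.17 ang 0.318 r 55.3 [ 17.3  52.5 136.1] Ftan -1.9 Frad -3.4 Fz 0.4 grip 40.0 0.0193
0.4 [-0.0041 -0.0018]
0.5 [-0.0091 -0.0042]
0.6 [-0.0138 -0.0071]
0.7 [-0.0181 -0.0104]
0.8 [-0.0222 -0.0142]
0.9 [-0.0258 -0.0183]
1.0 [-0.029  -0.0228]
1.1 [-0.0317 -0.0276]
1.2 [-0.0339 -0.0326]
1.3 [-0.0357 -0.0378]
1.4 [-0.0369 -0.0432]
```

```bash

python3 -m jog '[{"claw":-1,"x":-0.0091,"y":-0.0042,"z":0,"yaw":0},{"claw":-1,"x":-0.0160,"y":-0.0088,"z":0,"yaw":0},{"claw":-1,"x":-0.0222,"y":-0.0142,"z":0,"yaw":0},{"claw":-1,"x":-0.0258,"y":-0.0183,"z":0,"yaw":0},{"claw":-1,"x":-0.0290,"y":-0.0228,"z":0,"yaw":0}]' >/dev/null
python3 - <<'E'
from h import *
kstate(); plan(np.arange(1,2,.1))
E
```

```text
t 15.58 ang 0.945 r 55.8 [ 45.2  32.7 136. ] Ftan -6.9 Frad -1.3 Fz 3.7 grip 40.0 0.0193
1.0 [-0.001 -0.003]
1.1 [-0.0038 -0.0077]
1.2 [-0.006  -0.0128]
1.3 [-0.0077 -0.018 ]
1.4 [-0.0089 -0.0234]
1.5 [-0.0096 -0.0288]
1.6 [-0.0097 -0.0343]
1.7 [-0.0092 -0.0398]
1.8 [-0.0082 -0.0452]
1.9 [-0.0067 -0.0505]
```

```bash

cat >> h.py <<'E'
def tab(a0,angs,r=55.):
    for a in angs: print(round(a,3),np.round([-r*(np.sin(a)-np.sin(a0)),r*(np.cos(a)-np.cos(a0))],1))
E
python3 - <<'E'
from h import *
for a0 in (1.0,1.6,2.2): print(a0);tab(a0,a0+.12*np.arange(1,6))
for a0 in (2.2,2.5,2.8,3.1,3.4,3.7,4.0,4.3,4.6): print(a0);tab(a0,a0+.1*np.arange(1,4))
E
```

```text
1.0
1.12 [-3.2 -5.8]
1.24 [ -5.7 -11.9]
1.36 [ -7.5 -18.2]
1.48 [ -8.5 -24.7]
1.6 [ -8.7 -31.3]
1.6
1.72 [ 0.6 -6.6]
1.84 [  2. -13.]
1.96 [  4.1 -19.3]
2.08 [  7.  -25.2]
2.2 [ 10.5 -30.8]
2.2
2.32 [ 4.2 -5.1]
2.44 [ 9.  -9.6]
2.56 [ 14.3 -13.6]
2.68 [ 20.  -16.9]
2.8 [ 26.  -19.5]
2.2
2.3 [ 3.5 -4.3]
2.4 [ 7.3 -8.2]
2.5 [ 11.6 -11.7]
2.5
2.6 [ 4.6 -3.1]
2.7 [ 9.4 -5.7]
2.8 [14.5 -7.8]
2.8
2.9 [ 5.3 -1.6]
3.0 [10.7 -2.6]
3.1 [16.1 -3.1]
3.1
3.2 [5.5 0. ]
3.3 [11.   0.6]
3.4 [16.3  1.8]
3.4
3.5 [5.2 1.7]
3.6 [10.3  3.9]
3.7 [15.1  6.5]
3.7
3.8 [4.5 3.1]
3.9 [8.7 6.7]
4.0 [12.5 10.7]
4.0
4.1 [3.4 4.3]
4.2 [6.3 9. ]
4.3 [ 8.8 13.9]
4.3
4.4 [1.9 5.1]
4.5 [ 3.4 10.5]
4.6 [ 4.3 15.9]
4.6
4.7 [0.3 5.5]
4.8 [ 0.1 11. ]
4.9 [-0.6 16.4]
```

```bash

python3 -m jog '[{"claw":-1,"x":-0.0032,"y":-0.0058,"z":0,"yaw":0},{"claw":-1,"x":-0.0057,"y":-0.0119,"z":0,"yaw":0},{"claw":-1,"x":-0.0075,"y":-0.0182,"z":0,"yaw":0},{"claw":-1,"x":-0.0085,"y":-0.0247,"z":0,"yaw":0},{"claw":-1,"x":-0.0087,"y":-0.0313,"z":0,"yaw":0}]' >/dev/null
python3 -c "from h import *;kstate()"
python3 -m jog '[{"claw":-1,"x":0.0006,"y":-0.0066,"z":0,"yaw":0},{"claw":-1,"x":0.002,"y":-0.013,"z":0,"yaw":0},{"claw":-1,"x":0.0041,"y":-0.0193,"z":0,"yaw":0},{"claw":-1,"x":0.007,"y":-0.0252,"z":0,"yaw":0},{"claw":-1,"x":0.0105,"y":-0.0308,"z":0,"yaw":0}]' >/dev/null
python3 -c "from h import *;kstate()"
```

```text
t 16.0 ang 1.523 r 56.0 [ 55.9   2.7 136.1] Ftan -6.4 Frad 0.4 Fz 1.5 grip 40.0 0.0192
t 16.42 ang 2.12 r 55.9 [ 47.7 -29.2 136.2] Ftan -7.0 Frad 3.4 Fz -1.7 grip 40.0 0.0192
```

```bash

python3 -m jog '[{"claw":-1,"x":0.0035,"y":-0.0043,"z":0,"yaw":0},{"claw":-1,"x":0.0073,"y":-0.0082,"z":0,"yaw":0},{"claw":-1,"x":0.0116,"y":-0.0117,"z":0,"yaw":0}]' >/dev/null
python3 -c "from h import *;kstate()"
python3 -m jog '[{"claw":-1,"x":0.0046,"y":-0.0031,"z":0,"yaw":0},{"claw":-1,"x":0.0094,"y":-0.0057,"z":0,"yaw":0}]' >/dev/null
python3 -c "from h import *;kstate()"
python3 -m jog '[{"claw":-1,"x":0.0051,"y":-0.0021,"z":0,"yaw":0}]' >/dev/null
python3 -c "from h import *;kstate()"
```

```text
t 16.67 ang 2.427 r 55.7 [ 36.5 -42.1 136.2] Ftan -7.4 Frad 3.5 Fz -4.1 grip 39.0 0.0192
t 16.83 ang 2.63 r 55.6 [ 27.2 -48.5 136.2] Ftan -7.6 Frad 3.5 Fz -4.7 grip 39.0 0.0192
t 16.92 ang 2.732 r 55.5 [ 22.1 -50.9 136.3] Ftan -8.0 Frad 4.0 Fz -5.2 grip 39.0 0.0192
```

```bash
K='from h import *;kstate()'
python3 -m jog '[{"claw":-1,"x":0.0053,"y":-0.0016,"z":0,"yaw":0}]' >/dev/null; python3 -c "$K"
python3 -m jog '[{"claw":-1,"x":0.0054,"y":-0.0010,"z":0,"yaw":0}]' >/dev/null; python3 -c "$K"
python3 -m jog '[{"claw":-1,"x":0.0054,"y":-0.0005,"z":0,"yaw":0}]' >/dev/null; python3 -c "$K"
```

```text
t 17.0 ang 2.835 r 55.4 [ 16.7 -52.8 136.3] Ftan -7.3 Frad 2.2 Fz -5.3 grip 39.0 0.0193
t 17.08 ang 2.936 r 55.3 [ 11.3 -54.1 136.3] Ftan -7.0 Frad 3.0 Fz -5.2 grip 39.0 0.019
t 17.17 ang 3.036 r 55.2 [  5.8 -54.9 136.2] Ftan -5.9 Frad 2.6 Fz -5.4 grip 39.0 0.0191
```

Still free, at about 7 N. Continue.

```bash
K='from h import *;kstate()'
python3 -m jog '[{"claw":-1,"x":0.0055,"y":0,"z":0,"yaw":0}]' >/dev/null; python3 -c "$K"
python3 -m jog '[{"claw":-1,"x":0.0055,"y":0.0006,"z":0,"yaw":0}]' >/dev/null; python3 -c "$K"
python3 -m jog '[{"claw":-1,"x":0.0053,"y":0.0012,"z":0,"yaw":0}]' >/dev/null; python3 -c "$K"
python3 -m jog '[{"claw":-1,"x":0.0052,"y":0.0017,"z":0,"yaw":0}]' >/dev/null; python3 -c "$K"
```

```text
t 17.25 ang 3.138 r 55.1 [  0.2 -55.1 136.2] Ftan -7.3 Frad 2.4 Fz -4.9 grip 39.0 0.0193
t 17.33 ang 3.24 r 55.0 [ -5.4 -54.7 136.2] Ftan -6.8 Frad 2.1 Fz -5.1 grip 39.0 0.0191
t 17.42 ang 3.338 r 54.9 [-10.7 -53.8 136.3] Ftan -7.5 Frad 2.4 Fz -5.7 grip 39.0 0.0193
t 17.5 ang 3.436 r 54.8 [-15.9 -52.4 136.3] Ftan -8.6 Frad 2.5 Fz -7.1 grip 39.0 0.0194
```

```bash
K='from h import *;kstate()'
python3 -m jog '[{"claw":-1,"x":0.0051,"y":0.0022,"z":0,"yaw":0}]' >/dev/null; python3 -c "$K"
python3 -m jog '[{"claw":-1,"x":0.0048,"y":0.0026,"z":0,"yaw":0}]' >/dev/null; python3 -c "$K"
python3 -m jog '[{"claw":-1,"x":0.0045,"y":0.0031,"z":0,"yaw":0}]' >/dev/null; python3 -c "$K"
```

```text
t 17.58 ang 3.534 r 54.7 [-20.9 -50.5 136.3] Ftan -8.2 Frad 3.1 Fz -6.9 grip 39.0 0.0189
t 17.67 ang 3.632 r 54.5 [-25.7 -48.1 136.3] Ftan -9.5 Frad 1.7 Fz -8.0 grip 39.0 0.0193
t 17.75 ang 3.73 r 54.4 [-30.2 -45.3 136.2] Ftan -9.9 Frad 1.1 Fz -7.9 grip 39.0 0.019
```

Contact began at about 3.3 rad. Continue gently.

```bash
K='from h import *;kstate()'
python3 -m jog '[{"claw":-1,"x":0.0042,"y":0.0036,"z":0,"yaw":0}]' >/dev/null; python3 -c "$K"
python3 -m jog '[{"claw":-1,"x":0.0038,"y":0.0040,"z":0,"yaw":0}]' >/dev/null; python3 -c "$K"
python3 -m jog '[{"claw":-1,"x":0.0034,"y":0.0043,"z":0,"yaw":0}]' >/dev/null; python3 -c "$K"
```

```text
t 17.83 ang 3.829 r 54.4 [-34.5 -42.  136.2] Ftan -10.0 Frad 1.7 Fz -8.2 grip 39.0 0.0193
t 17.92 ang 3.926 r 54.2 [-38.3 -38.4 136.3] Ftan -10.8 Frad 1.1 Fz -7.8 grip 39.0 0.0192
t 18.0 ang 4.025 r 54.2 [-41.9 -34.4 136.2] Ftan -11.3 Frad 1.5 Fz -7.6 grip 39.0 0.0193
```

```bash
K='from h import *;kstate()'
python3 -m jog '[{"claw":-1,"x":0,"y":0,"z":0,"yaw":0},{"claw":-1,"x":0,"y":0,"z":0,"yaw":0},{"claw":-1,"x":0,"y":0,"z":0,"yaw":0}]' >/dev/null; python3 -c "$K"
```

```text
t 18.25 ang 4.043 r 54.2 [-42.5 -33.6 136.2] Ftan -7.5 Frad 1.2 Fz -5.4 grip 40.0 0.019
```

```bash
K='from h import *;kstate()'
python3 -m jog '[{"claw":-0.2,"x":0,"y":0,"z":0,"yaw":0},{"claw":-0.2,"x":0,"y":0,"z":0,"yaw":0},{"claw":-0.2,"x":0,"y":0,"z":0,"yaw":0},{"claw":-0.2,"x":0,"y":0,"z":-0.02,"yaw":0},{"claw":-0.2,"x":0,"y":0,"z":-0.05,"yaw":0}]' | grep -E "opening|force"
python3 -m jog '[{"claw":-0.2,"x":0,"y":0,"z":-0.04,"yaw":0},{"claw":-0.2,"x":0.03,"y":0,"z":-0.07,"yaw":0},{"claw":-0.2,"x":0.07,"y":0,"z":-0.07,"yaw":0},{"claw":-0.2,"x":0.07,"y":0,"z":-0.07,"yaw":0}]'
python3 - <<'E'
from h import *
for c in ("scene","side"):
  im,P=cloud(c);K,T=T_wc(c)
  q=P[(P[...,2]>.155)&(P[...,2]<.178)&(np.hypot(P[...,0]-O[0],P[...,1]-O[1])<.075)]
  C=np.array([inclamp(p) for p in q]);C=C[np.hypot(C[:,0],C[:,1])>30]
  print(c,"knob",len(C),C.mean(0).round(1) if len(C) else "")
  for r in ctrl.trace(c,"mould")[:3]:
    C=np.array([inclamp(p) for p in P[r["pixels"]] if .034<p[2]<.045])
    if len(C)>20: print(c,r["p"],np.percentile(C,[2,50,98],axis=0).round(1).tolist())
im,P=cloud("wrist");save(im,"w6.png")
E
```

```text
wrist_force: [0.7, 0.6, -0.5]
opening: 0.0342
grip_force: 0.0
time_s: 19.0
tool_pos: [0.4924, -0.0363, 0.2677]
tcp_rot: [-0.001, -0.11, 0.994, 0.0]
wrist_force: [0.0, 0.3, -0.8]
opening: 0.034
grip_force: 0.0
scene knob 125 [-48.  -28.4 154.5]
scene 0.89 [[-59.2, -26.8, 22.1], [-27.0, 6.4, 24.9], [12.2, 32.0, 28.8]]
side knob 130 [-43.9 -40.8 154.9]
side 0.79 [[-57.6, -30.2, 22.2], [-27.3, -6.4, 24.9], [14.4, 28.8, 29.2]]
```

View pics/w6.png

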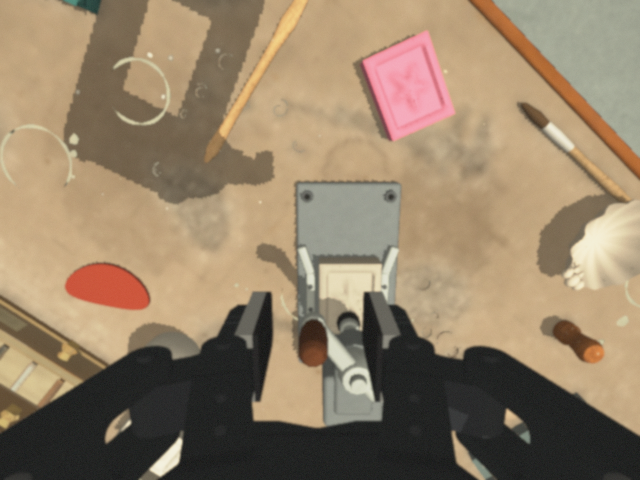

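The mould is home between the rails at (350,290) under the pad. The knob stayed where I left it, at (313,342), and the gripper is clear above. Handing in.

```bash
python3 -c "
from bench import ctrl
print(ctrl.hand_in())"
```

```text
the job is handed in; nothing more can be done
None
```

The grey mould is home against the back stop and clamped with roughly 45 N, estimated from how the knob force rose rather than measured; the gripper is clear and the job is handed in with no verdict returned yet.

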